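# Put the containers back into their bench wells

## Robot

A 7-joint arm with a two-finger parallel gripper is mounted at the origin on a cart in front of the work surface, level with it; the furniture and walls round the work are solid. World frame = base frame: x ahead of the robot, y to its left, z up, the work surface at z = 0. Lengths are in mm, angles in rad, forces in N, time in s.
With the tool pointing down it reaches from about 400 to 875 mm from the base axis. Payload 19.3 kg.
Tool frame: the origin (TCP) lies at the very end of the fingers, on their centre line; the grasp point (between the pads) lies 19 mm behind it; z points along the fingers, y is the line along which they close (so a half turn about z gives the same grasp; the last joint's range is limited). The gripper opens to 85 mm and grips with 20 to 120 N. Pads are 22 mm wide; open, the fingers measure 114 mm over their backs; the gripper's body (76 mm by 85 mm) begins 54 mm behind the grasp point. The pads swing forward as they close: fully open they stand 13 mm farther back than shut.
Start: joints at [-1.348, 0.521, -0.036, 1.599, 0.021, 1.021, -0.113], TCP at [180.415, 598.385, 231.291] pointing down, gripper open.
Joint ranges: [-2.91, 2.91], [-0.3, 2.13], [-1.5, 1.42], [0.17, 2.43], [-1.26, 4.41], [0.16, 1.93], [-2.52, 2.52]. Speed limits (rad/s): [1.89, 1.89, 2.39, 2.39, 3.01, 3.01, 3.01].

## Interface

Orientations are given as a unit quaternion [x, y, z, w].
In Python, from workcell import * gives the robot as it stands.
- The arm moves only by the tool carry_out, never from a script. Its argument "steps" is a list of rows, each a list of 7 numbers: the turn, a rotation vector about the world's x, y, z each as a share of 60 degrees, from -1 to 1, then the shift along the world's x, y, z each as a share of 0.5 m, from -1 to 1, then the gripper's target within -1 to 1 (fully open at 1, half-way at 0, shut at -1). In form: [[ax, ay, az, x, y, z, hand], ...]. A call has exactly 5 rows; each row is the pose to reach, as a shift and turn from the pose commanded when the call began; what a row does not reach only later rows make up. A row lasts 1/8 s, in which the tool goes at most 62.5 mm and 10.7 degrees, less where a joint would pass 70% of its speed; a pose out of reach is approached as far as the arm can. A call with a number of a shift or a turn outside -1 to 1 is refused whole. A call with a gripper value outside its range is refused whole. The fingers move at their own pace and stop on an object; the grip force is fixed at half the most. Time passes only in rows, so rows that repeat a pose let the fingers close, or fill a call up. It gives the time, the measured TCP pose, the force, the opening and the grip force at its end, in the units of the state.
- observe(): the state, without advancing time (a new reading comes with each control period).
- capture(name): name is "side" or "top"; returns (picture, depth): 400x640x3 uint8, red, green, blue; 400x640 float32, mm along the optical axis (not along the pixel's ray), 0 where there is no reading.
- get_calibration(name): a dict with "intrinsics" (3x3 intrinsics, pixels), "R" (3x3) and "t" (3): a world point X has camera coordinates R X + t. Camera axes: x right, y down, z forward; pixel columns grow to the right and rows downward; lengths in mm; the calibration is good to about 2 mm. A picture is of the moment at which its call begins. get_calibration takes no time and is no camera call.
- finish_job(): hands the job in; it is judged then, once.
The state is a dict: "time": time; "qpos": joint angles; "joint_velocities": joint speeds; "tau": joint torques, N m; "position": TCP position; "tcp_rot": TCP orientation; "contact_force": force on the tool from outside, world axes, zero at the start; "ft_torque": the same for the moment, N m; "opening": opening from 0.0 (shut) to 1.0 (fully open); "gripper_force": force on a finger pad.
Only numpy, scipy, OpenCV 4.12 (cv2) and the standard library are available. Lean on these libraries where they do the work, as an engineer would, in place of code of your own. Each camera call takes 0.05 s, during which the arm holds its last target. There are 200 camera calls.

## Task

Put the large amber bottle, the clear bottle, the green-lidded jar and the vial each into the aluminium well on the bench that is made for it (the bigger the container, the bigger the well), standing upright on the well's floor. Set them down gently, tip nothing over, and leave the small amber bottle with the white cap where it stands.

Things in the scene. Friction and masses are not known exactly. Their poses are not given: they have to be found in the camera images.
- amber_bottle_center (a point): the larger of the two amber bottles, black screw cap, standing upright: body 66 mm across, 132 mm tall, shoulder slopes inward from about 90 mm up; cap 41 mm across, from 111 to 132 mm up; about 0.4 kg. This point is on its axis, half-way up; its z axis points up along the container
- clear_bottle_center (a point): clear bottle with blue screw cap, standing upright: body 54 mm across, 108 mm tall, shoulder slopes inward from about 72 mm up; cap 35 mm across, from 87 to 108 mm up; about 0.2 kg. This point is on its axis, half-way up; its z axis points up along the container
- septa_jar_center (a point): small white jar with green screw lid, standing upright: 47 mm tall, body 37 mm across, lid 40 mm across from 34 to 47 mm up; about 0.05 kg. This point is on its axis, half-way up; its z axis points up along the container
- headspace_vial_center (a point): slim clear glass vial with a white crimp cap, standing upright: 23 mm across, 77 mm tall; about 0.03 kg. This point is on its axis, half-way up; its z axis points up along the container
- small_amber_bottle_center (a point): the smaller amber bottle, white screw cap, standing upright: 48 mm across, 102 mm tall; loose; it has no well and stays where it is. This point is on its axis, half-way up; its z axis points up along the container
- well_a: fixed round aluminium well (a low turned cup, open upward) for the large amber bottle: bore 80 mm across, outside 92 mm, rim 14 mm above the bench; its flat floor, with a dark rubber disc, is 4 mm above the bench, so the recess is 10 mm deep. Origin: centre of its underside, on the bench; z up
- well_b: fixed round aluminium well (a low turned cup, open upward) for the clear bottle: bore 67 mm across, outside 79 mm, rim 14 mm above the bench; its flat floor, with a dark rubber disc, is 4 mm above the bench, so the recess is 10 mm deep. Origin: centre of its underside, on the bench; z up
- well_c: fixed round aluminium well (a low turned cup, open upward) for the jar: bore 52 mm across, outside 64 mm, rim 14 mm above the bench; its flat floor, with a dark rubber disc, is 4 mm above the bench, so the recess is 10 mm deep. Origin: centre of its underside, on the bench; z up
- well_d: fixed round aluminium well (a low turned cup, open upward) for the vial: bore 37 mm across, outside 49 mm, rim 14 mm above the bench; its flat floor, with a dark rubber disc, is 4 mm above the bench, so the recess is 10 mm deep. Origin: centre of its underside, on the bench; z up
Mind the look-alikes: they are no part of the job. What is shaped like the part that bears headspace_vial_center but blue, purple or yellow is not meant.

How it is judged (in metres and radians):
At the end, for the whole second after the job is handed in: Each of the four containers stands upright (tilt under 0.14 rad), at rest, on the floor of its own well: its axis within 10 mm of the well's axis and its height within 4 mm of standing on the floor. The small amber bottle stands upright within 30 mm of where it was (horizontal distance between amber_bottle_center and well_a below 0.01 m and height (world z) of amber_bottle_center between 0.066 and 0.074 m and angle between each of amber_bottle_center, clear_bottle_center, septa_jar_center, headspace_vial_center, small_amber_bottle_center's own z axis and vertical below 0.14 rad and linear speed of each of amber_bottle, clear_bottle, septa_jar, headspace_vial below 0.01 m/s and horizontal distance between clear_bottle_center and well_b below 0.01 m and height (world z) of clear_bottle_center between 0.054 and 0.062 m and horizontal distance between septa_jar_center and well_c below 0.01 m and height (world z) of septa_jar_center between 0.0235 and 0.0315 m and horizontal distance between headspace_vial_center and well_d below 0.01 m and height (world z) of headspace_vial_center between 0.0385 and 0.0465 m and distance of small_amber_bottle_center from where it was at the start of the episode below 0.03 m); the robot touches nothing.
It fails at once if a container is tipped over (angle between any of amber_bottle_center, clear_bottle_center, septa_jar_center, headspace_vial_center's own z axis and vertical above 0.6 rad).
It fails at once if a container is dropped or slammed into its well (faster than 0.7 m/s there) ((horizontal distance between amber_bottle_center and well_a below 0.03 m and height (world z) of amber_bottle_center below 0.116 m and linear speed of amber_bottle above 0.7 m/s) or (horizontal distance between clear_bottle_center and well_b below 0.03 m and height (world z) of clear_bottle_center below 0.104 m and linear speed of clear_bottle above 0.7 m/s) or (horizontal distance between septa_jar_center and well_c below 0.03 m and height (world z) of septa_jar_center below 0.0735 m and linear speed of septa_jar above 0.7 m/s) or (horizontal distance between headspace_vial_center and well_d below 0.03 m and height (world z) of headspace_vial_center below 0.0885 m and linear speed of headspace_vial above 0.7 m/s)).
It fails at once if the small amber bottle is moved by more than 30 mm or tipped (distance of small_amber_bottle_center from where it was at the start of the episode above 0.03 m or angle between small_amber_bottle_center's own z axis and vertical above 0.3 rad).
It also fails if it takes over 106 s, if anything falls off the work surface, if the arm or the gripper's body presses on something with over 40 N, if the wrist force passes 120 N, or if a joint passes its speed limit or range.

## Working session

There is one attempt and no reset: what is moved stays moved. The work goes in short steps, Python scripts to look and compute and a tool call to move; the robot and the scene stay as the last step left them, time stands still between calls to the robot, and variables do not carry over. Pictures are saved under pics/ and viewed, at most 14 in all, crops included, and the job is handed in when it is done.

Besides the shell and the picture viewer there is one more tool, called after "Request:" as a command line: name --pt "numbers of a row" for each row, then --argument value for the rest. carry_out: Moves the arm, as the interface text tells. Its arguments: {"type":"object","properties":{"steps":{"type":"array","items":{"type":"array","items":{"type":"number","minimum":-1,"maximum":1}}}},"required":["steps"]}

```bash
mkdir -p pics; ls
python3 - <<'E'
from workcell import *
import cv2,numpy as np
print(observe())
for n in("side","top"):
    p,d=capture(n); cv2.imwrite(f"pics/{n}0.png",p[:,:,::-1]); np.savez(f"{n}0.npz",p=p,d=d)
    c=get_calibration(n); print(n,c)
E
```

```text
pics
{'time': 0.0, 'qpos': array([-1.34816543,  0.52201816, -0.03630384,  1.59997529,  0.02119423,
        1.02107932, -0.11279782]), 'joint_velocities': array([-6.29832810e-04,  5.25299256e-05,  9.04051072e-04,  4.78159160e-04,
        1.60241119e-03,  5.30001254e-04, -2.24735000e-05]), 'tau': array([ 1.02118647e-03, -9.27103543e+01,  1.98020831e+00, -3.69915175e+01,
        1.78673468e-02,  8.22259724e-03,  5.44870329e-05]), 'position': array([180.36875632, 598.07769237, 230.7351192 ]), 'tcp_rot': array([ 1.45908605e-01,  9.89297922e-01, -5.46345110e-04, -3.83847915e-05]), 'contact_force': array([ 0.05447684, -0.0685946 ,  0.29039573]), 'ft_torque': array([-0.04098398, -0.05362645, -0.05240277]), 'gripper_force': 0.0, 'opening': 0.9962859460288384}
side {'intrinsics': array([[407.02129391,   0.        , 316.9288101 ],
       [  0.        , 407.02129391, 204.1851559 ],
       [  0.        ,   0.        ,   1.        ]]), 'R': array([[ 0.85452773, -0.51935899,  0.00697117],
       [-0.33200257, -0.55648395, -0.7616429 ],
       [ 0.39944543,  0.64853053, -0.64795949]]), 't': array([-372.20379637,  227.15067237,  798.80458487])}
top {'intrinsics': array([[445.65057821,   0.        , 324.84515943],
       [  0.        , 445.65057821, 189.58621049],
       [  0.        ,   0.        ,   1.        ]]), 'R': array([[-0.01737007, -0.99983989,  0.00429855],
       [-0.99381333,  0.01679337, -0.10978634],
       [ 0.10969657, -0.00617895, -0.99394592]]), 't': array([  40.15769301,  476.37929384, 1439.13218323])}
```

View pics/top0.png

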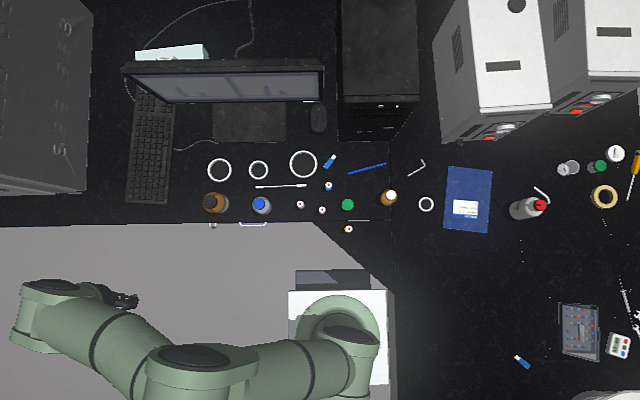

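View pics/side0.png

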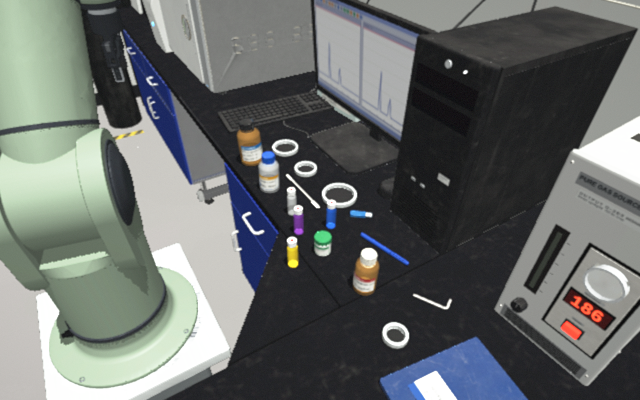

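The top view shows the large amber bottle at (215,203), clear bottle (262,204), clear vial (300,205), jar (348,205) and small amber bottle (388,198). The rings are at (219,169), (258,169), (303,164) and (426,204), and the decoy vials at (322,210), (328,186) and (348,229). The side view agrees.

```bash
cat > h.py <<'E'
from workcell import *
import cv2,numpy as np
def ray(n,u,v,z):
    c=get_calibration(n);K,R,t=c["intrinsics"],c["R"],c["t"]
    o=-R.T@t; d=R.T@np.linalg.inv(K)@np.array([u,v,1.]); return (o+d*(z-o[2])/d[2])[:2]
def proj(n,X):
    c=get_calibration(n); q=c["intrinsics"]@(c["R"]@np.array(X,float)+c["t"]); return q[:2]/q[2]
def blob(m,u,v,r=22):
    "largest contour centre near u,v -> (u,v,area), by ellipse/minimum circle"
    w=np.zeros_like(m); w[v-r:v+r,u-r:u+r]=m[v-r:v+r,u-r:u+r]
    cs,_=cv2.findContours(w,cv2.RETR_EXTERNAL,cv2.CHAIN_APPROX_NONE)
    k=max(cs,key=cv2.contourArea); x=cv2.moments(k); return x["m10"]/x["m00"],x["m01"]/x["m00"],cv2.contourArea(k)
E
python3 - <<'E'
from h import *
T=np.load("top0.npz");S=np.load("side0.npz")
hs=lambda p:cv2.cvtColor(p,cv2.COLOR_RGB2HSV)
ht,hd=hs(T["p"]),hs(S["p"])
white=lambda h:cv2.inRange(h,(0,0,130),(180,70,255))
col=lambda h,a,b:cv2.inRange(h,(a,90,50),(b,255,255))
for n,h,L in(("top",ht,[(219,169),(258,169),(303,164),(426,204)]),("side",hd,[(285,148),(306,169),(340,195),(395,335)])):
    for u,v in L:
        b=blob(white(h),u,v,20); P=ray(n,b[0],b[1],14); print(n,"well",np.round(b,1),P.round(1),"outer d",round(2*np.sqrt(b[2]/np.pi),1))
for n,h,L in(("top",ht,[("clear",262,204,100,125,108,12),("jar",348,205,45,85,47,12)]),("side",hd,[("clear",268,158,100,125,100,10),("jar",322,238,45,85,47,12)])):
    for a,u,v,l,g,z,r in L:
        b=blob(col(h,l,g),u,v,r);print(n,a,np.round(b,1),ray(n,b[0],b[1],z).round(1))
for n,h,L in(("top",ht,[("vial",300,205,77,6),("small",390,195,102,9)]),("side",hd,[("vial",291,191,74,6),("small",369,256,95,12)])):
    for a,u,v,z,r in L:
        b=blob(white(h),u,v,r);print(n,a,np.round(b,1),ray(n,b[0],b[1],z).round(1))
p=T["p"][140:245,185:445,::-1];cv2.imwrite("pics/topc.png",cv2.resize(p,None,fx=3,fy=3,interpolation=cv2.INTER_NEAREST))
p=S["p"][110:300,220:400,::-1];cv2.imwrite("pics/sidec.png",cv2.resize(p,None,fx=3,fy=3,interpolation=cv2.INTER_NEAREST))
E
```

```text
top well [219.1 169.6 412. ] [551.  382.6] outer d 22.9
top well [258.1 169.4 260. ] [549.6 253.1] outer d 18.2
top well [302.9 163.6 554. ] [566.7 103.6] outer d 26.6
top well [425.8 203.7 154. ] [ 425.9 -301. ] outer d 14.0
side well [284.9 147.2 332.5] [549.  376.8] outer d 20.6
side well [305.2 168.3 274. ] [546.9 248.2] outer d 18.7
side well [338.8 195.  690.5] [562.1  97.2] outer d 29.7
side well [395.1 334.5 523. ] [ 423.2 -302.3] outer d 25.8
top clear [259.  203.3  87. ] [428.7 236.8]
top jar [347.4 204.3 104. ] [425.6 -39.9]
side clear [268.2 156.8 143.5] [430.  236.3]
side jar [322.4 237.1 210.5] [424.3 -41.6]
top vial [300.1 203.9  32.5] [427.2 111.3]
top small [390.8 194.5  68.5] [ 449.8 -172.6]
side vial [291.1 191.5  68. ] [426.7 107.7]
side small [368.3 256.6 239. ] [ 447.3 -174.5]
```

View pics/topc.png

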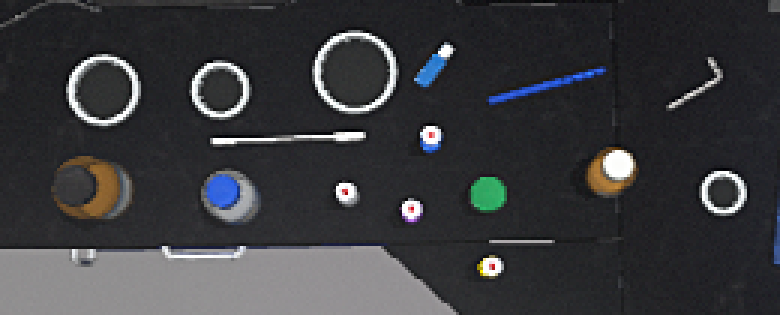

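View pics/sidec.png

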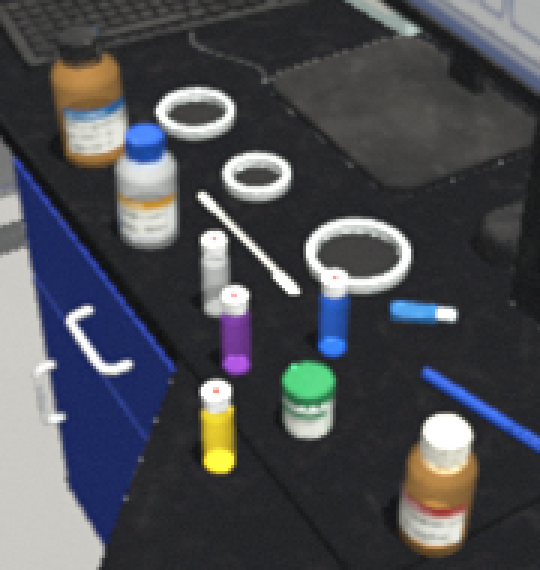

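The crops confirm four rings and upright containers, with decoys in purple, blue and yellow. By size, A is at (303,164), B (219,169), C (258,169) and D (426,204). Next I'll measure the amber bottle, the decoys and the tower corner, and refine the bores.

Run:
```python
from h import *
T=np.load("top0.npz");S=np.load("side0.npz")
hs=lambda p:cv2.cvtColor(p,cv2.COLOR_RGB2HSV)
for n,D in(("top",T),("side",S)):
    c=get_calibration(n);K,R,t=c["intrinsics"],c["R"],c["t"]
    v,u=np.mgrid[:400,:640];d=D["d"]
    X=(np.stack([(u-K[0,2])/K[0,0]*d,(v-K[1,2])/K[1,1]*d,d],-1)-t)@R
    X[d==0]=np.nan
    def mid(a,xy,lo,hi,r):
        m=(np.hypot(X[...,0]-xy[0],X[...,1]-xy[1])<r)&(X[...,2]>lo)&(X[...,2]<hi)
        q=X[m]; print(n,a,len(q),"mid",np.round((q.min(0)+q.max(0))/2,1),"range",np.round(np.ptp(q,axis=0),1)) if len(q) else print(n,a,0)
    mid("ambercap",(430,385),118,145,45);mid("amberbody",(430,385),15,85,50);mid("clearcap",(429,237),95,115,40);mid("smallcap",(449,-173),90,110,40)
    mid("jar",(425,-40),35,55,35);mid("vial",(427,110),55,85,25)
    # tall things near work, x range at z>150
    m=(X[...,2]>30)&(X[...,2]<450)&(X[...,0]>620)&(X[...,0]<900)
    for y0 in range(-300,500,100):
        q=X[m&(X[...,1]>y0)&(X[...,1]<y0+100)]
        if len(q)>30: print(n,"obst y",y0,"min x",np.percentile(q[:,0],3).round(),"z",np.percentile(q[:,2],[3,97]).round())
print("cap",ray("top",210,202,132),ray("side",246.7,123.5,125))
for a,u,v in(("purple",322,210),("blue",328,185),("yellow",348.5,229)):print(a,ray("top",u,v,77).round())
g=cv2.inRange(hs(T["p"]),(0,0,130),(180,70,255))
for a,u,v in(("B",219,169),("C",258,169),("A",303,164),("D",426,204)):
    w=g[v-18:v+18,u-18:u+18]; 
    cs,h=cv2.findContours(w,cv2.RETR_CCOMP,cv2.CHAIN_APPROX_NONE)
    for k,hh in zip(cs,h[0]):
        if len(k)>20:
            e=cv2.fitEllipse(k);print(a,"inner" if hh[3]>=0 else "outer",np.round(e[1],1),ray("top",e[0][0]+u-18,e[0][1]+v-18,14).round(1))
```

```text
top ambercap 157 mid [435.7 386.8 128.3] range [40.4 40.8 20. ]
top amberbody 107 mid [437.1 363.6  50.1] range [62.2 25.6 69.5]
top clearcap 103 mid [428.5 238.6 104.5] range [34.3 33.2 19.1]
top smallcap 83 mid [ 450.  -171.    99.4] range [28.8 31.1 16.7]
top jar 113 mid [425.1 -36.9  45.7] range [36.1 35.8 16.7]
top vial 36 mid [427.7 113.3  68.1] range [17.9 15.9 25.2]
top obst y -200 min x 638.0 z [112. 445.]
top obst y -100 min x 638.0 z [ 85. 445.]
top obst y 0 min x 693.0 z [ 31. 422.]
top obst y 100 min x 732.0 z [116. 422.]
top obst y 200 min x 732.0 z [114. 422.]
top obst y 300 min x 732.0 z [116. 422.]
top obst y 400 min x 732.0 z [115. 422.]
side ambercap 137 mid [434.  385.4 126. ] range [40.8 43.7 15.7]
side amberbody 464 mid [435.2 371.1  50. ] range [65.  50.4 69.8]
side clearcap 118 mid [427.5 236.6 101.8] range [33.3 34.4 12.8]
side smallcap 192 mid [ 448.4 -172.7   96.4] range [32.2 31.5 12.7]
side jar 221 mid [423.7 -40.2  42.7] range [37.1 38.1 14.7]
side vial 85 mid [427.5 111.8  66.4] range [19.7 20.5 21.3]
side obst y -200 min x 637.0 z [ 52. 441.]
side obst y -100 min x 636.0 z [ 58. 441.]
side obst y 0 min x 729.0 z [174. 420.]
side obst y 100 min x 731.0 z [111. 418.]
side obst y 200 min x 731.0 z [105. 418.]
side obst y 300 min x 732.0 z [109. 410.]
side obst y 400 min x 736.0 z [108. 388.]
cap [433.29124107 381.95734396] [436.87767097 382.7505077 ]
purple [407.  42.]
blue [486.  22.]
yellow [346. -40.]
B outer [22.4 23.5] [551.1 382.7]
B inner [20.  20.7] [551.2 382.8]
C outer [ 0.  20.3] [493.6 229.7]
C outer [17.8 18.7] [549.6 253.1]
C inner [15.3 15.8] [549.5 253.1]
A outer [26.3 27. ] [566.7 103.5]
A inner [24.  24.4] [566.6 103.4]
D outer [13.7 14.5] [ 425.9 -301. ]
D inner [11.3 11.8] [ 425.7 -300.4]
```

Request:
carry_out --pt "0 0 0 0.08 -0.066 0 1" --pt "0 0 0 0.16 -0.132 0 1" --pt "0 0 0 0.25 -0.205 0 1" --pt "0 0 0 0.33 -0.27 0 1" --pt "0 0 0 0.4 -0.33 0 1"

```text
time: 0.72
position: [381.8, 431.8, 231.1]
tcp_rot: [0.146, 0.989, -0.0, 0.0]
contact_force: [0.3, 0.1, 0.2]
opening: 0.999
gripper_force: 0.0
```

Request:
carry_out --pt "0 0 0 0.06 -0.05 -0.03 1" --pt "0 0 0 0.109 -0.096 -0.08 1" --pt "0 0 0 0.109 -0.096 -0.12 1" --pt "0 0 0 0.109 -0.096 -0.14 1" --pt "0 0 0 0.109 -0.096 -0.14 1"

```text
time: 1.35
position: [434.4, 385.6, 160.9]
tcp_rot: [0.146, 0.989, -0.0, -0.0]
contact_force: [0.4, -0.0, 0.1]
opening: 0.999
gripper_force: 0.0
```

Request:
carry_out --pt "0 0 0 0 0 -0.04 1" --pt "0 0 0 0 0 -0.08 1" --pt "0 0 0 0 0 -0.108 1" --pt "0 0 0 0 0 -0.108 1" --pt "0 0 0 0 0 -0.108 0.5"

```text
time: 1.98
position: [435.1, 385.7, 108.1]
tcp_rot: [0.146, 0.989, 0.0, 0.0]
contact_force: [0.3, -0.2, -0.8]
opening: 0.819
gripper_force: 0.0
```

Request:
carry_out --pt "0 0 0 0 0 0 0" --pt "0 0 0 0 0 0 -1" --pt "0 0 0 0 0 0 -1" --pt "0 0 0 0 0 0 -1" --pt "0 0 0 0 0 0 -1"

```text
time: 2.6
position: [435.6, 386.3, 108.5]
tcp_rot: [0.146, 0.989, 0.001, 0.001]
contact_force: [-0.3, 1.5, 9.5]
opening: 0.495
gripper_force: 56.4
```

Request:
carry_out --pt "0 0 0 0 0 0.01 -1" --pt "0 0 0 0 0 0.03 -1" --pt "0 0 0 0 0 0.06 -1" --pt "0 0 0 0 0 0.09 -1" --pt "0 0 0 0 0 0.1 -1"

```text
time: 3.22
position: [435.3, 385.7, 158.8]
tcp_rot: [0.146, 0.989, 0.001, 0.001]
contact_force: [0.0, 0.6, -3.1]
opening: 0.493
gripper_force: 55.7
```

Request:
carry_out --pt "0 0 0 0.02 -0.02 0 -1" --pt "0 0 0 0.06 -0.07 0 -1" --pt "0 0 0 0.1 -0.13 0 -1" --pt "0 0 0 0.14 -0.2 0 -1" --pt "0 0 0 0.17 -0.27 0 -1"

```text
time: 3.85
position: [520.9, 247.9, 156.7]
tcp_rot: [0.146, 0.989, -0.0, -0.0]
contact_force: [-0.1, -1.1, -3.4]
opening: 0.494
gripper_force: 55.7
```

Request:
carry_out --pt "0 0 0 0.03 -0.07 0 -1" --pt "0 0 0 0.05 -0.14 0 -1" --pt "0 0 0 0.075 -0.2 0 -1" --pt "0 0 0 0.085 -0.25 0 -1" --pt "0 0 0 0.09 -0.28 0 -1"

```text
time: 4.47
position: [565.1, 108.1, 156.8]
tcp_rot: [0.147, 0.989, -0.0, -0.0]
contact_force: [-0.1, 0.2, -2.9]
opening: 0.488
gripper_force: 55.7
```

Request:
carry_out --pt "0 0 0 0.002 -0.01 0 -1" --pt "0 0 0 0.002 -0.016 0 -1" --pt "0 0 0 0.002 -0.016 0 -1" --pt "0 0 0 0.002 -0.016 0 -1" --pt "0 0 0 0.002 -0.016 0 -1"

```text
time: 5.1
position: [565.9, 102.8, 157.3]
tcp_rot: [0.146, 0.989, 0.0, -0.0]
contact_force: [-0.4, 0.2, -3.4]
opening: 0.494
gripper_force: 55.7
```

Run:
```python
from h import *
for n,(u,v) in (("top",(300,165)),("side",(338,190))):
    p,d=capture(n); s=p[v-65:v+65,u-90:u+90,::-1]; cv2.imwrite(f"pics/{n}1.png",cv2.resize(s,None,fx=3,fy=3))
a=cv2.imread("pics/top1.png");b=cv2.imread("pics/side1.png");cv2.imwrite("pics/pair1.png",cv2.resize(np.vstack([a,b]),None,fx=.75,fy=.75))
o=observe();print(o["position"],o["contact_force"],o["opening"])
```

```text
[565.90825279 102.6255775  157.30229227] [-0.29353215  0.08869756 -3.29608764] 0.49510739374238744
```

View pics/pair1.png

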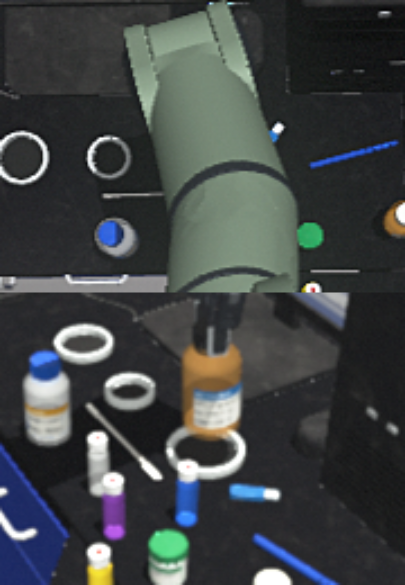

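The bottle hangs upright over well A, with its base near the ring centre in the side view (lower crop, 212,430). I'll lower it slowly.

Request:
carry_out --pt "0 0 0 0 0 -0.02 -1" --pt "0 0 0 0 0 -0.045 -1" --pt "0 0 0 0 0 -0.065 -1" --pt "0 0 0 0 0 -0.08 -1" --pt "0 0 0 0 0 -0.084 -1"

```text
time: 5.82
position: [565.7, 102.3, 114.7]
tcp_rot: [0.146, 0.989, -0.0, -0.0]
contact_force: [-0.4, -1.1, -2.8]
opening: 0.494
gripper_force: 55.7
```

Request:
carry_out --pt "0 0 0 0 0 -0.002 -1" --pt "0 0 0 0 0 -0.004 -1" --pt "0 0 0 0 0 -0.006 -1" --pt "0 0 0 0 0 -0.008 -1" --pt "0 0 0 0 0 -0.008 -1"

```text
time: 6.45
position: [566.7, 102.3, 112.6]
tcp_rot: [0.146, 0.989, 0.0, 0.001]
contact_force: [-3.1, -2.6, 15.5]
opening: 0.497
gripper_force: 61.0
```

Request:
carry_out --pt "0 0 0 0 0 0.002 -0.2" --pt "0 0 0 0 0 0.002 0.3" --pt "0 0 0 0 0 0.002 1" --pt "0 0 0 0 0 0.002 1" --pt "0 0 0 0 0 0.002 1"

```text
time: 7.08
position: [565.9, 102.4, 112.3]
tcp_rot: [0.146, 0.989, -0.0, 0.0]
contact_force: [-0.3, 0.7, -0.4]
opening: 1.003
gripper_force: 0.0
```

Request:
carry_out --pt "0 0 0 0 0 0.01 1" --pt "0 0 0 0 0 0.04 1" --pt "0 0 0 0 0 0.08 1" --pt "0 0 0 0 0 0.12 1" --pt "0 0 0 0 0 0.12 1"

```text
time: 7.7
position: [566.8, 102.6, 174.5]
tcp_rot: [0.146, 0.989, 0.001, 0.002]
contact_force: [-0.4, -0.6, 0.6]
opening: 1.001
gripper_force: 0.0
```

Request:
carry_out --pt "0 0 0 -0.06 0.06 0 1" --pt "0 0 0 -0.13 0.13 0 1" --pt "0 0 0 -0.2 0.2 0 1" --pt "0 0 0 -0.26 0.255 0 1" --pt "0 0 0 -0.275 0.269 -0.02 1"

```text
time: 8.32
position: [427.0, 238.7, 162.6]
tcp_rot: [0.144, 0.99, 0.001, 0.0]
contact_force: [0.0, -0.2, -0.6]
opening: 1.004
gripper_force: 0.0
```

Request:
carry_out --pt "0 0 0 0 0 -0.03 1" --pt "0 0 0 0 0 -0.07 1" --pt "0 0 0 0 0 -0.12 1" --pt "0 0 0 0 0 -0.15 1" --pt "0 0 0 0 0 -0.157 1"

```text
time: 8.95
position: [428.5, 236.0, 82.7]
tcp_rot: [0.146, 0.989, -0.001, -0.001]
contact_force: [0.2, -0.0, 0.8]
opening: 0.999
gripper_force: 0.0
```

Request:
carry_out --pt "0 0 0 0 0 0 0.5" --pt "0 0 0 0 0 0 0" --pt "0 0 0 0 0 0 -1" --pt "0 0 0 0 0 0 -1" --pt "0 0 0 0 0 0 -1"

```text
time: 9.57
position: [429.2, 237.3, 84.7]
tcp_rot: [0.146, 0.989, 0.001, 0.001]
contact_force: [0.4, -0.1, 7.8]
opening: 0.429
gripper_force: 55.8
```

Run:
```python
from h import *
o=observe();print(o["position"],o["contact_force"],o["opening"],o["gripper_force"])
for n,(u,v) in (("top",(280,180)),("side",(310,180))):
    p,d=capture(n); s=p[v-65:v+65,u-90:u+90,::-1]; cv2.imwrite(f"pics/{n}2.png",cv2.resize(s,None,fx=3,fy=3))
a=cv2.imread("pics/top2.png");b=cv2.imread("pics/side2.png");cv2.imwrite("pics/pair2.png",cv2.resize(np.vstack([a,b]),None,fx=.75,fy=.75))
```

```text
[429.20313262 237.29942858  84.68163081] [ 0.44133599 -0.07988993  7.762987  ] 0.4292222893505628 55.75865656952374
```

View pics/pair2.png

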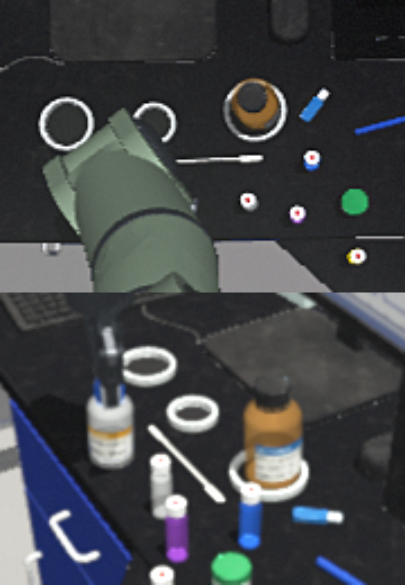

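The large amber bottle stands upright inside ring A (upper crop, 254,105). The clear bottle is gripped by its cap.

Request:
carry_out --pt "0 0 0 0 0 0.01 -1" --pt "0 0 0 0 0 0.03 -1" --pt "0 0 0 0 0 0.06 -1" --pt "0 0 0 0 0 0.09 -1" --pt "0 0 0 0 0 0.1 -1"

```text
time: 10.3
position: [428.9, 237.2, 135.2]
tcp_rot: [0.146, 0.989, 0.001, 0.001]
contact_force: [-0.7, 0.4, -2.1]
opening: 0.424
gripper_force: 54.9
```

Request:
carry_out --pt "0 0 0 0.03 0.035 0 -1" --pt "0 0 0 0.08 0.1 0 -1" --pt "0 0 0 0.14 0.17 0 -1" --pt "0 0 0 0.2 0.24 0 -1" --pt "0 0 0 0.235 0.28 0 -1"

```text
time: 10.92
position: [546.6, 378.5, 133.5]
tcp_rot: [0.146, 0.989, 0.0, -0.0]
contact_force: [-0.5, -0.3, -1.6]
opening: 0.424
gripper_force: 54.9
```

Request:
carry_out --pt "0 0 0 0.009 0.01 0 -1" --pt "0 0 0 0.009 0.01 0 -1" --pt "0 0 0 0.009 0.01 -0.02 -1" --pt "0 0 0 0.009 0.01 -0.045 -1" --pt "0 0 0 0.009 0.01 -0.055 -1"

```text
time: 11.55
position: [549.8, 381.3, 105.0]
tcp_rot: [0.146, 0.989, -0.001, -0.001]
contact_force: [-0.3, 0.4, -1.0]
opening: 0.425
gripper_force: 55.0
```

Request:
carry_out --pt "0 0 0 0 0 -0.01 -1" --pt "0 0 0 0 0 -0.02 -1" --pt "0 0 0 0 0 -0.028 -1" --pt "0 0 0 0 0 -0.034 -1" --pt "0 0 0 0 0 -0.037 -1"

```text
time: 12.18
position: [550.8, 382.2, 88.7]
tcp_rot: [0.146, 0.989, 0.0, 0.0]
contact_force: [-5.0, -3.9, 22.0]
opening: 0.427
gripper_force: 62.2
```

Request:
carry_out --pt "0 0 0 0 0 0.002 -0.3" --pt "0 0 0 0 0 0.002 0.2" --pt "0 0 0 0 0 0.002 1" --pt "0 0 0 0 0 0.002 1" --pt "0 0 0 0 0 0.002 1"

```text
time: 12.8
position: [550.4, 381.9, 88.8]
tcp_rot: [0.146, 0.989, -0.0, 0.0]
contact_force: [0.7, -0.4, 0.6]
opening: 1.003
gripper_force: 0.0
```

Request:
carry_out --pt "0 0 0 0 0 0.01 1" --pt "0 0 0 0 0 0.06 1" --pt "0 0 0 0 0 0.12 1" --pt "0 0 0 0 0 0.18 1" --pt "0 0 0 0 0 0.2 1"

```text
time: 13.42
position: [551.0, 382.3, 190.9]
tcp_rot: [0.146, 0.989, 0.001, 0.001]
contact_force: [0.0, 0.4, -0.6]
opening: 1.0
gripper_force: 0.0
```

Request:
carry_out --pt "0 0 0 -0.04 -0.08 0 1" --pt "0 0 0 -0.08 -0.18 0 1" --pt "0 0 0 -0.12 -0.28 0 1" --pt "0 0 0 -0.16 -0.38 0 1" --pt "0 0 0 -0.2 -0.48 0 1"

```text
time: 14.05
position: [449.4, 140.2, 188.5]
tcp_rot: [0.146, 0.989, -0.0, -0.0]
contact_force: [0.8, -0.4, -0.2]
opening: 1.004
gripper_force: 0.0
```

Request:
carry_out --pt "0 0 0 -0.02 -0.1 0 0.6" --pt "0 0 0 -0.04 -0.2 0 0.6" --pt "0 0 0 -0.05 -0.3 -0.02 0.6" --pt "0 0 0 -0.051 -0.35 -0.04 0.6" --pt "0 0 0 -0.051 -0.362 -0.06 0.6"

```text
time: 14.68
position: [424.6, -40.4, 158.2]
tcp_rot: [0.147, 0.989, -0.0, -0.0]
contact_force: [0.9, 1.7, 0.1]
opening: 0.798
gripper_force: 0.0
```

Run:
```python
from h import *
o=observe();print(o["position"],o["contact_force"],o["opening"],o["gripper_force"])
for n,(u,v) in (("top",(280,180)),("side",(310,190))):
    p,d=capture(n); s=p[v-70:v+70,u-90:u+90,::-1]; cv2.imwrite(f"pics/{n}3.png",cv2.resize(s,None,fx=3,fy=3))
a=cv2.imread("pics/top3.png");b=cv2.imread("pics/side3.png");cv2.imwrite("pics/pair3.png",cv2.resize(np.vstack([a,b]),None,fx=.7,fy=.7))
```

```text
[424.59979023 -40.40673137 158.24822691] [0.89660502 1.68297128 0.06665108] 0.7979363378813831 0.0
```

View pics/pair3.png

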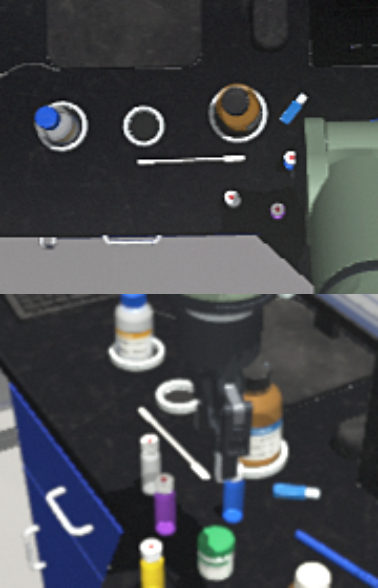

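Amber and clear bottles both stand in their rings (upper crop, 238,110 and 62,128). The gripper is over the jar; I'll lower it.

Request:
carry_out --pt "0 0 0 0 0 -0.07 0.6" --pt "0 0 0 0 0 -0.15 0.6" --pt "0 0 0 0 0 -0.22 0.6" --pt "0 0 0 0 0 -0.265 0.6" --pt "0 0 0 0 0 -0.28 0.6"

```text
time: 15.4
position: [424.6, -37.9, 17.8]
tcp_rot: [0.145, 0.989, 0.0, -0.001]
contact_force: [-0.9, 0.1, -0.2]
opening: 0.801
gripper_force: 0.0
```

Request:
carry_out --pt "0 0 0 0 0 0 0.6" --pt "0 0 0 0 0 0 0.2" --pt "0 0 0 0 0 0 -0.2" --pt "0 0 0 0 0 0 -1" --pt "0 0 0 0 0 0 -1"

```text
time: 16.02
position: [425.5, -39.0, 19.8]
tcp_rot: [0.146, 0.989, 0.0, 0.001]
contact_force: [-1.7, 1.3, 14.8]
opening: 0.443
gripper_force: 58.2
```

Request:
carry_out --pt "0 0 0 0 0 0 -1" --pt "0 0 0 0 0 0.03 -1" --pt "0 0 0 0 0 0.09 -1" --pt "0 0 0 0 0 0.16 -1" --pt "0 0 0 0 0 0.2 -1"

```text
time: 16.65
position: [425.3, -39.2, 121.3]
tcp_rot: [0.146, 0.989, 0.0, 0.001]
contact_force: [0.0, -0.4, -0.0]
opening: 0.444
gripper_force: 60.1
```

Request:
carry_out --pt "0 0 0 0.01 0.05 0 -1" --pt "0 0 0 0.02 0.12 0 -1" --pt "0 0 0 0.04 0.2 0 -1" --pt "0 0 0 0.06 0.28 0 -1" --pt "0 0 0 0.1 0.36 0 -1"

```text
time: 17.27
position: [474.9, 142.2, 120.1]
tcp_rot: [0.146, 0.989, 0.0, 0.0]
contact_force: [1.5, -1.6, -0.4]
opening: 0.443
gripper_force: 60.1
```

Request:
carry_out --pt "0 0 0 0.04 0.08 0 -1" --pt "0 0 0 0.09 0.15 0 -1" --pt "0 0 0 0.13 0.2 0 -1" --pt "0 0 0 0.148 0.222 0 -1" --pt "0 0 0 0.148 0.222 -0.03 -1"

```text
time: 17.9
position: [549.4, 252.0, 104.4]
tcp_rot: [0.146, 0.989, 0.001, 0.001]
contact_force: [0.3, -0.2, -0.6]
opening: 0.44
gripper_force: 60.1
```

Request:
carry_out --pt "0 0 0 0 0 -0.03 -1" --pt "0 0 0 0 0 -0.06 -1" --pt "0 0 0 0 0 -0.09 -1" --pt "0 0 0 0 0 -0.11 -1" --pt "0 0 0 0 0 -0.115 -1"

```text
time: 18.52
position: [548.6, 251.7, 45.5]
tcp_rot: [0.146, 0.989, -0.0, -0.0]
contact_force: [-0.2, 0.3, 0.3]
opening: 0.44
gripper_force: 60.1
```

Run:
```python
from h import *
o=observe();print(o["position"],o["contact_force"],o["opening"],o["gripper_force"])
p,d=capture("side"); u,v=305,168;s=p[v-40:v+40,u-50:u+50,::-1]; cv2.imwrite("pics/side4.png",cv2.resize(s,None,fx=5,fy=5))
```

```text
[548.60786354 251.68039332  45.49100301] [-0.15357665  0.34681515  0.30000659] 0.44013927965158633 60.11716604232788
```

View pics/side4.png

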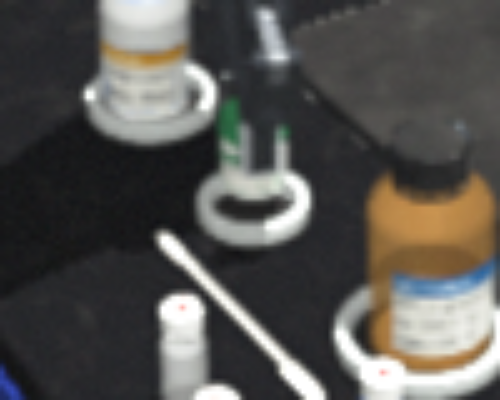

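The jar is held upright above ring C (crop, 250,200); the bottle in B stands upright (150,95).

Request:
carry_out --pt "0 0 0 0 0 -0.012 -1" --pt "0 0 0 0 0 -0.024 -1" --pt "0 0 0 0 0 -0.034 -1" --pt "0 0 0 0 0 -0.04 -1" --pt "0 0 0 0 0 -0.043 -1"

```text
time: 19.2
position: [548.9, 251.9, 24.6]
tcp_rot: [0.146, 0.989, -0.0, -0.0]
contact_force: [-1.1, 0.4, -0.4]
opening: 0.442
gripper_force: 60.1
```

Request:
carry_out --pt "0 0 0 0 0 -0.001 -1" --pt "0 0 0 0 0 -0.002 -1" --pt "0 0 0 0 0 -0.003 -1" --pt "0 0 0 0 0 -0.004 -1" --pt "0 0 0 0 0 -0.004 -1"

```text
time: 19.82
position: [549.1, 252.0, 23.8]
tcp_rot: [0.146, 0.989, 0.0, 0.0]
contact_force: [-4.9, -1.1, 18.2]
opening: 0.441
gripper_force: 61.8
```

Request:
carry_out --pt "0 0 0 0 0 0 -0.1" --pt "0 0 0 0 0 0 0.5" --pt "0 0 0 0 0 0 0.8" --pt "0 0 0 0 0 0 0.8" --pt "0 0 0 0 0 0 0.8"

```text
time: 20.45
position: [548.9, 251.9, 22.7]
tcp_rot: [0.146, 0.989, -0.0, -0.0]
contact_force: [-0.3, -0.7, 0.7]
opening: 0.904
gripper_force: 0.0
```

Request:
carry_out --pt "0 0 0 0 0 0.02 0.8" --pt "0 0 0 0 0 0.08 0.8" --pt "0 0 0 0 0 0.16 0.8" --pt "0 0 0 0 0 0.24 0.4" --pt "0 0 0 0 0 0.26 0.2"

```text
time: 21.08
position: [549.9, 252.3, 155.9]
tcp_rot: [0.146, 0.989, 0.001, 0.002]
contact_force: [-0.0, -0.5, 0.3]
opening: 0.601
gripper_force: 0.0
```

Request:
carry_out --pt "0 0 0 -0.06 -0.07 0 0.2" --pt "0 0 0 -0.12 -0.14 0 0.2" --pt "0 0 0 -0.19 -0.22 0 0.2" --pt "0 0 0 -0.243 -0.281 0 0.2" --pt "0 0 0 -0.243 -0.281 -0.02 0.2"

```text
time: 21.7
position: [426.1, 109.5, 143.2]
tcp_rot: [0.147, 0.989, -0.0, 0.0]
contact_force: [1.0, -0.4, -0.5]
opening: 0.604
gripper_force: 0.0
```

Run:
```python
from h import *
o=observe();print(o["position"],o["contact_force"],o["opening"],o["gripper_force"])
p,d=capture("side"); u,v=300,175;s=p[v-60:v+60,u-70:u+70,::-1]; cv2.imwrite("pics/side5.png",cv2.resize(s,None,fx=4,fy=4))
```

```text
[426.12168577 109.47697216 143.19653375] [ 0.95633614 -0.37314907 -0.469479  ] 0.6043298515717767 0.0
```

View pics/side5.png

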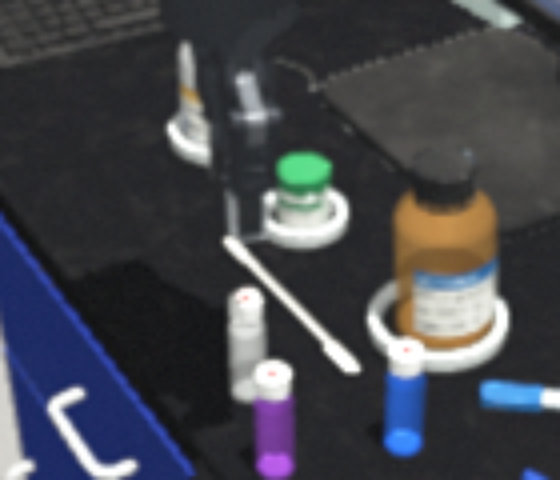

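The jar stands in C (crop, 303,185), and the vial waits at (247,345). Next I grasp the vial.

Request:
carry_out --pt "0 0 0 0 0 0 0.2" --pt "0 0 0 0 0 -0.06 0.2" --pt "0 0 0 0 0 -0.12 0.2" --pt "0 0 0 0 0 -0.18 0.2" --pt "0 0 0 0 0 -0.21 0.2"

```text
time: 22.38
position: [427.3, 111.8, 36.4]
tcp_rot: [0.146, 0.989, -0.0, -0.001]
contact_force: [1.0, -0.4, 0.7]
opening: 0.602
gripper_force: 0.0
```

Request:
carry_out --pt "0 0 0 0 0 0 0.2" --pt "0 0 0 0 0 0 -0.1" --pt "0 0 0 0 0 0 -0.4" --pt "0 0 0 0 0 0 -1" --pt "0 0 0 0 0 0 -1"

```text
time: 23.0
position: [428.0, 111.6, 38.6]
tcp_rot: [0.146, 0.989, 0.0, 0.001]
contact_force: [-0.5, 0.6, 9.3]
opening: 0.249
gripper_force: 58.2
```

Request:
carry_out --pt "0 0 0 0 0 0 -1" --pt "0 0 0 0 0 0.03 -1" --pt "0 0 0 0 0 0.09 -1" --pt "0 0 0 0 0 0.16 -1" --pt "0 0 0 0 0 0.24 -1"

```text
time: 23.62
position: [427.1, 111.2, 159.8]
tcp_rot: [0.146, 0.989, 0.0, 0.0]
contact_force: [0.1, -0.2, 0.8]
opening: 0.253
gripper_force: 58.7
```

Request:
carry_out --pt "0 0 0 0 0 0.04 -1" --pt "0 0 0 0 -0.05 0.08 -1" --pt "0 0 0 0 -0.13 0.08 -1" --pt "0 0 0 0 -0.22 0.08 -1" --pt "0 0 0 0 -0.32 0.08 -1"

```text
time: 24.25
position: [427.2, -49.7, 199.0]
tcp_rot: [0.145, 0.989, 0.0, 0.001]
contact_force: [0.9, -1.0, -0.0]
opening: 0.25
gripper_force: 58.7
```

Request:
carry_out --pt "0 0 0 0 -0.1 0 -1" --pt "0 0 0 0 -0.2 0 -1" --pt "0 0 0 0 -0.3 0 -1" --pt "0 0 0 0 -0.39 0 -1" --pt "0 0 0 -0.004 -0.45 0 -1"

```text
time: 24.88
position: [424.9, -275.6, 199.0]
tcp_rot: [0.147, 0.989, -0.0, 0.0]
contact_force: [-0.5, 0.7, 0.3]
opening: 0.25
gripper_force: 58.7
```

Request:
carry_out --pt "0 0 0 0 -0.04 0 -1" --pt "0 0 0 0 -0.056 0 -1" --pt "0 0 0 0 -0.056 -0.05 -1" --pt "0 0 0 0 -0.056 -0.13 -1" --pt "0 0 0 0 -0.056 -0.2 -1"

```text
time: 25.5
position: [425.7, -300.7, 97.3]
tcp_rot: [0.145, 0.989, 0.0, 0.0]
contact_force: [0.4, 0.2, -0.6]
opening: 0.249
gripper_force: 58.7
```

Request:
carry_out --pt "0 0 0 0 0 -0.02 -1" --pt "0 0 0 0 0 -0.04 -1" --pt "0 0 0 0 0 -0.05 -1" --pt "0 0 0 0 0 -0.05 -1" --pt "0 0 0 0 0 -0.05 -1"

```text
time: 26.12
position: [425.7, -301.8, 73.4]
tcp_rot: [0.146, 0.989, -0.0, 0.0]
contact_force: [-0.8, 0.3, 0.8]
opening: 0.245
gripper_force: 58.7
```

Run:
```python
from h import *
o=observe();print(o["position"],o["contact_force"],o["opening"],o["gripper_force"])
p,d=capture("side"); u,v=395,310;s=p[v-75:v+75,u-80:u+80,::-1]; cv2.imwrite("pics/side6.png",cv2.resize(s,None,fx=4,fy=4))
p,d=capture("top");cv2.imwrite("pics/top6.png",p[:,:,::-1])
```

```text
[ 425.69396752 -301.77470976   73.36697762] [-0.83510952  0.26953259  0.76283733] 0.24458085166603133 58.70533347129822
```

View pics/side6.png

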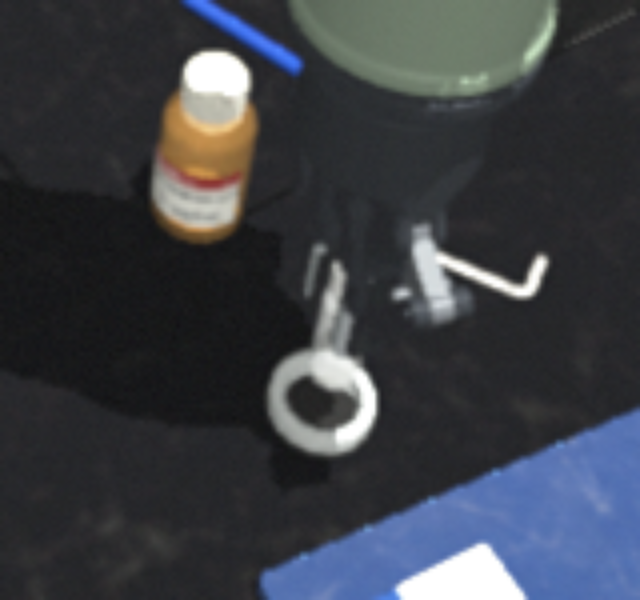

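The vial hangs over ring D, with its base near (335,372) in the crop; the small amber bottle is undisturbed. I'll check the alignment in numbers.

Run:
```python
from h import *
f=lambda q:((q-np.array([315,235]))*4).round(0)
for X in((425.7,-301.8,35),(425.7,-301.8,14)):print(f(proj("side",X)))
```

```text
[330. 369.]
[324. 395.]
```

Request:
carry_out --pt "0 0 0 0 0 -0.015 -1" --pt "0 0 0 0 0 -0.03 -1" --pt "0 0 0 0 0 -0.045 -1" --pt "0 0 0 0 0 -0.054 -1" --pt "0 0 0 0 0 -0.058 -1"

```text
time: 26.85
position: [425.3, -301.6, 43.4]
tcp_rot: [0.146, 0.989, 0.0, -0.0]
contact_force: [-0.8, -0.1, -0.3]
opening: 0.245
gripper_force: 58.7
```

Request:
carry_out --pt "0 0 0 0 0 -0.001 -1" --pt "0 0 0 0 0 -0.002 -1" --pt "0 0 0 0 0 -0.003 -1" --pt "0 0 0 0 0 -0.004 -1" --pt "0 0 0 0 0 -0.004 -1"

```text
time: 27.48
position: [425.7, -301.8, 42.6]
tcp_rot: [0.146, 0.989, -0.0, 0.0]
contact_force: [-3.1, 2.1, 17.0]
opening: 0.251
gripper_force: 60.5
```

Request:
carry_out --pt "0 0 0 0 0 0 -0.4" --pt "0 0 0 0 0 0 0" --pt "0 0 0 0 0 0 0.3" --pt "0 0 0 0 0 0 0.3" --pt "0 0 0 0 0 0 0.3"

```text
time: 28.1
position: [425.4, -301.6, 41.8]
tcp_rot: [0.146, 0.989, -0.0, -0.0]
contact_force: [-0.2, -1.0, 1.0]
opening: 0.652
gripper_force: 0.0
```

Request:
carry_out --pt "0 0 0 0 0 0.02 0.3" --pt "0 0 0 0 0 0.1 0.3" --pt "0 0 0 0 0 0.2 0.3" --pt "0 0 0 0 0 0.3 0.3" --pt "0 0 0 0 0 0.36 0.3"

```text
time: 28.72
position: [425.7, -301.9, 224.9]
tcp_rot: [0.146, 0.989, -0.0, 0.001]
contact_force: [0.2, 0.2, -0.4]
opening: 0.651
gripper_force: 0.0
```

Request:
carry_out --pt "0 0 0 0 -0.08 0 0.3" --pt "0 0 0 0 -0.16 0 0.3" --pt "0 0 0 0 -0.24 0 0.3" --pt "0 0 0 0 -0.3 0 0.3" --pt "0 0 0 0 -0.3 0 0.3"

```text
time: 29.35
position: [424.4, -453.6, 222.1]
tcp_rot: [0.147, 0.989, -0.0, -0.0]
contact_force: [-0.1, 1.2, -0.0]
opening: 0.647
gripper_force: 0.0
```

Run:
```python
from h import *
o=observe();print(o["time"],o["position"],o["contact_force"],o["opening"])
for n,(u0,v0,u1,v1) in (("top",(185,140,445,245)),("side",(220,110,440,370))):
    p,d=capture(n); cv2.imwrite(f"pics/{n}7.png",cv2.resize(p[v0:v1,u0:u1,::-1],None,fx=2.3,fy=2.3))
    c=get_calibration(n);K,R,t=c["intrinsics"],c["R"],c["t"];v,u=np.mgrid[:400,:640]
    X=(np.stack([(u-K[0,2])/K[0,0]*d,(v-K[1,2])/K[1,1]*d,d],-1)-t)@R; X[d==0]=np.nan
    for a,xy,lo,hi,r in(("A",(566,102),120,150,45),("B",(550,382),97,118,40),("C",(549,252),38,60,35),("D",(425,-301),55,90,25),("small",(449,-173),90,110,40)):
        m=(np.hypot(X[...,0]-xy[0],X[...,1]-xy[1])<r)&(X[...,2]>lo)&(X[...,2]<hi);q=X[m]
        if len(q):print(n,a,len(q),((q.min(0)+q.max(0))/2).round(1),"top",q[:,2].max().round(1))
```

```text
29.35 [ 424.35477628 -453.55846141  222.11884202] [-0.09578435  1.20851942 -0.04533865] 0.6472877413272163
top A 141 [565.4 104.2 134.3] top 143.6
top B 105 [549.8 384.6 107.5] top 117.8
top C 118 [549.7 252.7  49. ] top 59.1
top D 46 [ 427.2 -300.3   71.4] top 87.0
top small 80 [ 450.1 -170.9   99.1] top 107.1
side A 193 [562.4 101.  128.7] top 137.3
side B 98 [547.7 381.8 105.1] top 112.6
side C 125 [547.  250.6  45.8] top 52.9
side D 190 [ 424.  -302.8   69.9] top 84.1
side small 195 [ 448.3 -172.3   96.9] top 103.5
```

View pics/top7.png

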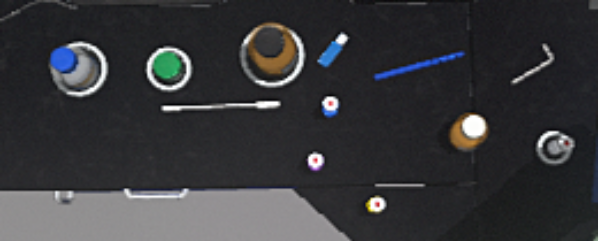

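View pics/side7.png

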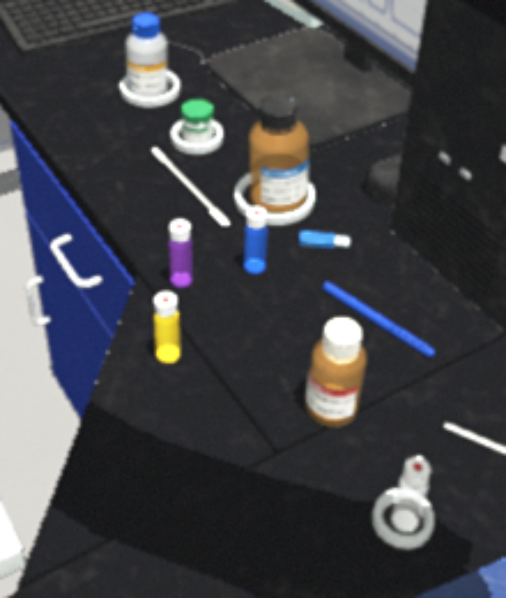

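All four containers stand upright in their rings, and the small amber bottle is unmoved (side crop, 337,370).

```bash
python3 -c "
from workcell import *
print(finish_job())"
```

```text
the job is handed in; nothing more can be done
None
```

I put the large amber bottle, clear bottle, green-lidded jar and vial upright in their own wells, left the small amber bottle unmoved, and handed the job in after about 29 s; the hand-in call returned no verdict, but my last camera check put each container within about 4 mm of its well's centre.

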